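# Free the dropped bolt of the shaker guard and hold its sprung gate ajar

### The arm

A 6-joint arm with a two-finger parallel gripper is mounted at the origin on the work surface. World frame = base frame: x ahead of the robot, y to its left, z up, the work surface at z = 0. Lengths are in m, angles in rad, forces in N, time in s.
With the tool pointing down it reaches from about 0.35 to 0.975 m from the base axis. Payload 4.9 kg.
Tool frame: the origin (TCP) lies midway between the tips of the shut fingers; the grasp point (between the pads) lies 19 mm behind it; z points along the fingers, y is the line along which they close (so a half turn about z gives the same grasp; the last joint's range is limited). The gripper opens to 85 mm and grips with 20 to 120 N. Pads are 22 mm wide; open, the fingers measure 114 mm over their backs; the gripper's body (76 mm by 85 mm) begins 54 mm behind the grasp point. The pads swing forward as they close: fully open they stand 13 mm farther back than shut.
Start: joints at [1.206, 0.053, 1.613, -0, 1.476, -0.119], TCP at [0.152, 0.606, 0.209] pointing down, gripper open.
Joint ranges: [-3.01, 3.01], [-1.01, 2.22], [0.06, 2.58], [-1.02, 4.17], [0.09, 2.62], [-3.14, 3.14]. Speed limits (rad/s): [2.57, 2.57, 3.14, 3.14, 3.14, 3.14].

### API

Orientations are given as a unit quaternion [w, x, y, z].
In Python, from plant import manip gives the robot as it stands.
- The arm moves only by the tool move_arm, never from a script. Its argument "increments" is one flat list of numbers, 5 for each row, row after row: the shift along the tool's x, y, z in mm, then the turn about the tool's z in rad, then the opening, from 0 (shut) to 1 (fully open). In form: [tx, ty, tz, spin, jaw, tx, ty, tz, spin, jaw, ...]. A call has 1 to 8 rows; each row shifts and turns the commanded pose from where the row before left it, along the tool's axes as they then stand; what a row does not reach is not made up. A row lasts 1/12 s, in which the tool goes at most 41.7 mm and 7.16 degrees, less where a joint would pass 70% of its speed; a pose out of reach is approached as far as the arm can. A call with a gripper value outside its range is refused whole. The fingers move at their own pace and stop on an object; the grip force is fixed at half the most. Time passes only in rows, so rows that do not move let the fingers close. It gives the time, the measured TCP pose, the force, the opening and the grip force at its end, in the units of the state.
- manip.state(): the state, without advancing time (a new reading comes with each control period).
- manip.grab_frame(name): name is "side" or "top"; returns a dict with "image" (420x560x3 uint8, blue, green, red), "fov_y" (degrees; the focal length in pixels is half the picture's height over the tangent of half this angle, whatever the lens; pixels are square), "cx", "cy" (the principal point, pixels), "eye" and "rotation" of the camera in the world. Camera axes: x right, y down, z forward; pixel columns grow to the right and rows downward; lengths in m; the calibration is good to about 2 mm. A picture is of the moment at which its call begins. There is no depth.
- manip.job_done(): hands the job in; it is judged then, once.
The state is a dict: "time": time; "joint_pos": joint angles; "joint_vel": joint speeds; "joint_efforts": joint torques, N m; "tool_pos": TCP position; "tool_rot": TCP orientation; "contact_force": force on the tool from outside, world axes, zero at the start; "ft_torque": the same for the moment, N m; "gripper_width": opening from 0.0 (shut) to 1.0 (fully open); "grasp_force": force on a finger pad.
Only numpy, scipy, OpenCV 4.12 (cv2) and the standard library are available. Lean on these libraries where they do the work, as an engineer would, in place of code of your own. Each camera call takes 0.05 s, during which the arm holds its last target. There are 200 camera calls.

### The job

Open the guard round the bench shaker for a colleague: take the red knob of the sagging bolt, lift the bolt so that its nose comes over the bent-up lip of the keeper and draw it back towards the hinge until it is clear of the keeper, without forcing it against the keeper. Then pull the sprung gate towards you until its free edge stands about a hand's width (10 cm) open, and finish while still holding it there, for if you let go it swings shut. Do not disturb the jar, the bottle and the book that stand around.

Things in the scene. Friction and masses are not known exactly. Their poses are not given: they have to be found in the camera images.
- guard: fixed open-topped fence of aluminium profile and clear panels round a bench shaker, 390 wide, 300 deep, 215 mm high. Origin on the bench below the front's middle; x into the guard, y along the front from keeper to hinge, z up. x = 0 is the outer face of gate and posts. Hinge line at y = 160 mm, gate's free edge at y = -140, latch post y = -144 to -184
- keeper: dark steel staple on the latch post, 12 mm wide (y), sticking out 30 mm, 50 mm high, 44 mm high inside. A lip 4 mm thick (y) and 11 mm high stands up where its lower leg is bent. Origin: middle of the lip's upper edge, in the guard's frame x = -16, y = -153, z = 171 mm; axes as the guard's
- gate_leaf: the gate: aluminium-framed clear panel, 300 mm wide, 20 mm thick, top 205 mm above the bench. Origin on the hinge line at bench height; closed, its axes are the guard's; it reaches from the hinge along its -y, outer face at x = 0. Carries the bolt on its outer face
- gate_hinge (a point): point on the gate's vertical hinge line, 185 mm above the bench
- stile_edge (a point): top of the gate's free edge, at its outer face, 300 mm from the hinge line; closed, it stands 4 mm beside the latch post
- bolt_rod: steel rod, 12 mm diameter, along the gate's outer face (axis 16 mm in front of it), with a drop nose at its end (20 mm long, 14 wide, from 6 mm above to 15 mm below the axis) hooked behind the keeper's lip, and a red knob on a cranked stem. Origin at the rear guide (bolt home); y along the rod to the hinge. Droops 0.03 rad to the nose as found. About 0.2 kg in all; slides with about 2 N friction
- knob (a point): centre of the red knob: upright round drum, 20 mm diameter, 28 mm high, free all round and above, 50 mm in front of the gate's outer face, about 206 mm above the bench as found (top at 220), 265 mm from the hinge line along the gate with the bolt home
- nose (a point): lower rear corner of the bolt's nose (the step that catches on the lip), middle of its width. As found it lies 8 mm lower than the lip's upper edge and up to 9 mm beyond the lip
- bolt_lift (a joint): how far the bolt is raised, rad: 0 hanging as found, 0.075 at the top of its worn front guide. Swings about the rear guide, 90 mm from the hinge line and 175 mm behind the knob (125 when drawn). The nose clears the lip above 0.037 rad: knob 6.5 mm higher than as found; 8 to 9 mm higher suits the whole draw. Falls back when not held (about 1.5 N at the knob)
- bolt (a joint): how far the bolt is drawn towards the hinge, m: 0 fully home, 0.05 fully drawn. Starts between 0 and 0.006; without lifting it stops at 0.009 against the lip; from 0.035 on the nose is out of the keeper and the gate can open. It stays where it is left
- gate (a joint): opening of the gate about its hinge, rad: 0 shut, grows as the gate swings out of the guard (towards the guard's -x) and its free edge comes towards the robot; 0.33 rad is about 100 mm at the free edge. A spring shuts it: about 1.5 N at the knob when shut, 3 to 4 N at 0.35 rad
- jar: bystander: clear lidded jar, yellow cap, 60 mm diameter, 85 mm high; origin under its centre
- reagent: bystander: white bottle with yellow label and blue cap, 56 mm diameter, 110 mm high; origin under its centre
- guidebook: bystander: closed green pocket book lying flat in front of the hinge post, 105 x 150 x 26 mm; origin under its centre

How it is judged:
On the way, in this order (a step that is already met when the one before it is completed fails the run):
1. the bolt's nose is lifted above the keeper's lip while still behind it (value of joint bolt_lift above 0.034 rad and value of joint bolt below 0.018 m and value of joint gate below 0.05 rad), for 0.02 s.
2. the bolt is drawn clear of the keeper (value of joint bolt above 0.034 m), for 0.05 s.
3. the gate stands ajar (value of joint gate between 0.2 and 0.5 rad), for 0.2 s.
At the end, for the whole second after the job is handed in: The gate stands still between 0.2 and 0.5 rad open (60 to 150 mm at its free edge), held there by the fingers on the gate or on the bolt that it carries, not propped by the jar, bottle or book; the bolt is still drawn at least 30 mm (all of step 3 and velocity of joint gate between -0.05 and 0.05 rad/s and value of joint bolt above 0.03 m and contact force between the fingers and gate_leaf above 0.5 N and contact force between gate_leaf and jar below 0.1 N and contact force between gate_leaf and reagent below 0.1 N and contact force between gate_leaf and guidebook below 0.1 N); the arm keeps its last pose, push and grip.
It fails at once if the bolt is forced against the keeper with more than 40 N (contact force between bolt_rod and keeper above 40 N).
It fails at once if the gate is flung wide open (beyond 0.8 rad) (value of joint gate above 0.8 rad).
It fails at once if the jar is moved by more than 20 mm (distance of jar from where it was at the start of the episode above 0.02 m).
It fails at once if the bottle is moved by more than 20 mm (distance of reagent from where it was at the start of the episode above 0.02 m).
It fails at once if the book is moved by more than 20 mm (distance of guidebook from where it was at the start of the episode above 0.02 m).
It also fails if it takes over 38 s, if anything falls off the work surface, if the arm or the gripper's body presses on something with over 40 N, if the wrist force passes 120 N, or if a joint passes its speed limit or range.

## Working session

There is one attempt and no reset: what is moved stays moved. The work goes in short steps, Python scripts to look and compute and a tool call to move; the robot and the scene stay as the last step left them, time stands still between calls to the robot, and variables do not carry over. Pictures are saved under pics/ and viewed, at most 13 in all, crops included, and the job is handed in when it is done.

Besides the shell and the picture viewer there is one more tool, called after "Call:" as name(argument=value, ...), one argument or row to a line, values as JSON. move_arm: Moves the arm, as the interface text tells. Its arguments: {"type":"object","properties":{"increments":{"type":"array"}},"required":["increments"]}

```bash
mkdir -p pics; cat > h.py <<'E'
import sys; sys.path.insert(0,'.')
from plant import manip
import numpy as np, cv2, pickle
def grab(n,fn):
    f=manip.grab_frame(n); cv2.imwrite('pics/'+fn+'.png',f['image']); pickle.dump(f,open('pics/'+fn+'.pkl','wb')); return f
def load(fn): return pickle.load(open('pics/'+fn+'.pkl','rb'))
def ray(f,u,v):
    F=f['image'].shape[0]/2/np.tan(np.radians(f['fov_y'])/2)
    d=np.array([(u-f['cx'])/F,(v-f['cy'])/F,1]); d=np.array(f['rotation'])@d
    return np.array(f['eye']),d/np.linalg.norm(d)
def onz(f,u,v,z):
    e,d=ray(f,u,v); return e+d*(z-e[2])/d[2]
def proj(f,p):
    F=f['image'].shape[0]/2/np.tan(np.radians(f['fov_y'])/2)
    c=np.array(f['rotation']).T@(np.array(p)-f['eye']); return c[:2]/c[2]*F+[f['cx'],f['cy']]
def tri(rs):
    A=sum(np.eye(3)-np.outer(d,d) for e,d in rs); b=sum((np.eye(3)-np.outer(d,d))@e for e,d in rs); return np.linalg.solve(A,b)
def redc(f):
    h=cv2.cvtColor(f['image'],cv2.COLOR_BGR2HSV); m=((h[...,0]<8)|(h[...,0]>172))&(h[...,1]>140)&(h[...,2]>60)
    n,l,s,c=cv2.connectedComponentsWithStats(m.astype('uint8')); return [(s[i].tolist(),c[i].round(1).tolist()) for i in range(1,n) if s[i,4]>25]
E
python3 - <<'E'
from h import *
print({k:np.round(v,3).tolist() if k!='x' else v for k,v in manip.state().items()})
for n in('side','top'):
    f=grab(n,n+'0'); print(n,f['eye'],f['fov_y'],np.round(f['rotation'],3).tolist(),redc(f))
E
```

```text
{'time': 0.0, 'joint_pos': [1.206, 0.053, 1.614, -0.0, 1.476, -0.119], 'joint_vel': [0.001, -0.0, -0.0, 0.001, 0.0, 0.001], 'joint_efforts': [0.0, -39.369, -37.017, -0.0, 0.007, 0.0], 'tool_pos': [0.152, 0.606, 0.208], 'tool_rot': [-0.0, 0.123, 0.992, -0.001], 'contact_force': [0.394, 0.105, -0.17], 'ft_torque': [0.02, -0.004, 0.009], 'grasp_force': 0.0, 'gripper_width': 1.007}
side [-0.00272446 -0.74693536  0.90085235] 48.05967736244707 [-0.433, 0.843, -0.289, 0.135] [([317, 200, 6, 11, 54], [319.2, 204.8])]
top [0.4380641  0.10294744 1.49981876] 45.16916823157854 [-0.04, 0.712, -0.699, 0.056] [([331, 200, 6, 6, 29], [333.6, 202.7])]
```

```bash
python3 - <<'E'
s=open('h.py').read()
s=s.replace("import numpy as np, cv2, pickle","import numpy as np, cv2, pickle\nfrom scipy.spatial.transform import Rotation as Ro\ndef RM(f): return Ro.from_quat(np.array(f['rotation'])[[1,2,3,0]]).as_matrix()").replace("np.array(f['rotation'])@","RM(f)@").replace("np.array(f['rotation']).T","RM(f).T")
open('h.py','w').write(s)
from h import *
a,b=load('side0'),load('top0')
print(tri([ray(a,319.2,204.8),ray(b,333.6,202.7)]))
for f,n in((a,'side'),(b,'top')):
    cv2.imwrite(f'pics/{n}0c.png',cv2.resize(f['image'][90:350,150:500],None,fx=2.25,fy=2.25,interpolation=cv2.INTER_CUBIC))
E
```

```text
[ 0.6139692  -0.05312411  0.20929934]
```

View pics/side0.png

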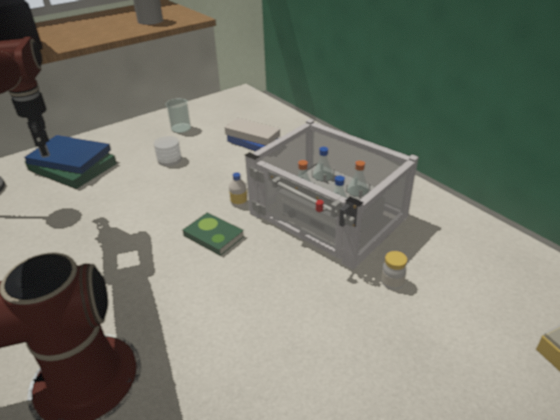

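View pics/top0.png

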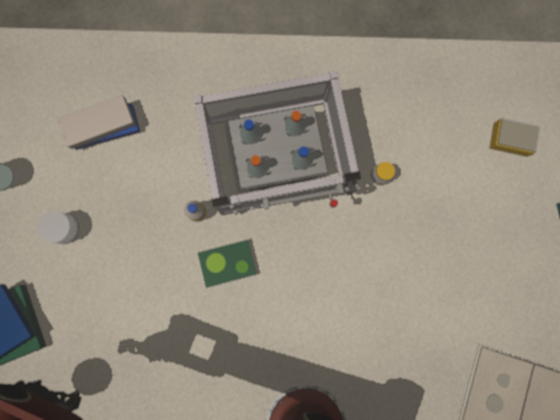

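View pics/top0c.png

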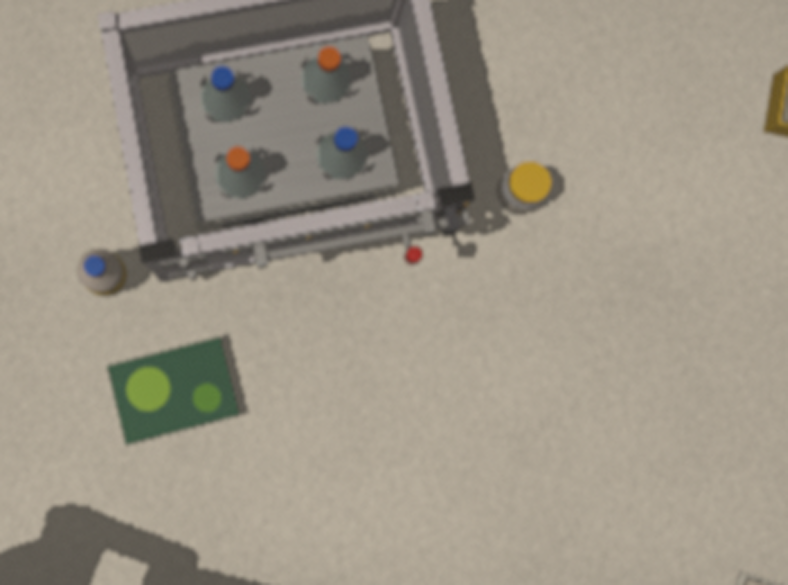

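View pics/side0c.png

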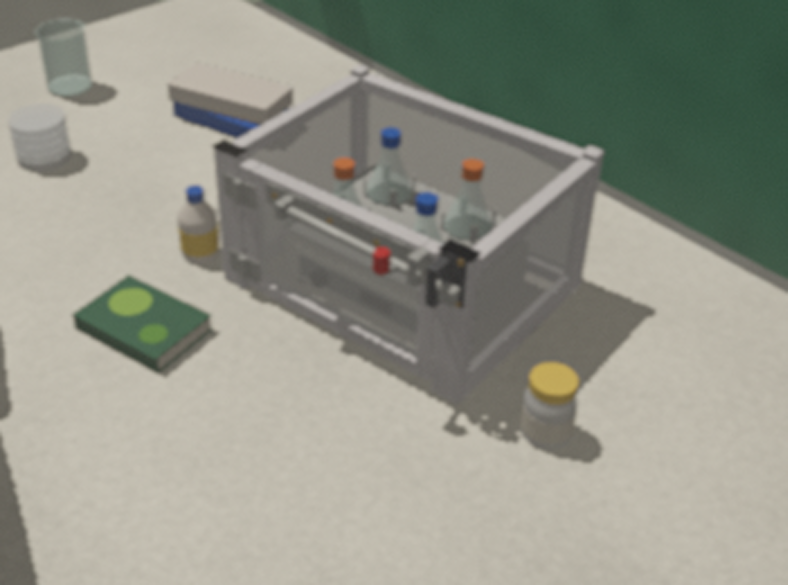

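```bash
python3 - <<'E'
from h import *
b=load('top0'); a=load('side0')
g=lambda u,v,z: onz(b,150+u/2.25,90+v/2.25,z)
H=g(143,262,.215);L=g(473,200,.215)
print(H,L,np.linalg.norm(H-L))
H2=g(185,257,.205);L2=g(432,208,.205); print(H2,L2)
B1=g(104,18,.215); print('back hinge corner',B1, np.linalg.norm(B1-H))
for p,q in((H,L),(H2,L2)):
    d=p-q; print(np.degrees(np.arctan2(d[1],d[0]))-90)
d=H-B1; print(np.degrees(np.arctan2(d[1],d[0])))
for n,u,v,z in (('jar',530,182,.085),('reag',95,266,.11),('bk',180,390,.026)): print(n,g(u,v,z))
# fit guard pose from both views: corners hinge front, latch front, back hinge
s=lambda u,v:(150+u/2.25,90+v/2.25)
print('knob offset check')
for yaw in np.radians([6,8,10,12]):
    K=np.array([.614,-.053]); R=np.array([[np.cos(yaw),-np.sin(yaw)],[np.sin(yaw),np.cos(yaw)]])
    O=K-R@np.array([-.05,160e-3-.265]); 
    P=lambda x,y,z: np.r_[O+R@np.array([x,y]),z]
    print(np.degrees(yaw),[((proj(b,P(*q))-[150,90])*2.25).round(0).tolist() for q in((0,-.184,.215),(0,.2,.215),(.3,.2,.215))],[((proj(a,P(*q))-[150,90])*2.25).round(0).tolist() for q in((0,-.184,.215),(0,.2,.215),(.3,.2,.215))])
E
```

```text
[0.59844818 0.2544998  0.215     ] [ 0.67812129 -0.12223848  0.215     ] 0.38507081882818717
[0.60644289 0.20785956 0.205     ] [ 0.66953759 -0.07622137  0.205     ]
back hinge corner [0.88508658 0.31026637 0.215     ] 0.29201281428437215
11.941044007524582
12.522197131008738
-168.99042577792005
jar [ 0.72727443 -0.218001    0.085     ]
reag [0.60542438 0.32544852 0.11      ]
bk [0.45725312 0.22345994 0.026     ]
knob offset check
6.000000000000001 [[477.0, 205.0], [143.0, 233.0], [125.0, -18.0]] [[468.0, 265.0], [235.0, 138.0], [395.0, 62.0]]
8.0 [[475.0, 203.0], [142.0, 242.0], [116.0, -9.0]] [[469.0, 263.0], [228.0, 140.0], [383.0, 62.0]]
10.0 [[473.0, 201.0], [142.0, 252.0], [107.0, 1.0]] [[469.0, 262.0], [221.0, 143.0], [372.0, 62.0]]
12.000000000000002 [[471.0, 199.0], [142.0, 261.0], [98.0, 11.0]] [[469.0, 260.0], [214.0, 146.0], [361.0, 62.0]]
```

Call:
move_arm(
  increments=[0,0,-30,0,0.55,0,0,-30,0,0.55,0,0,-30,0,0.55,-30,-26,0,0,0.55,-30,-26,0,0,0.55,-30,-26,0,0,0.55,-30,-26,0,0,0.55,-30,-26,0,0,0.55],
)

```text
time: 0.77
tool_pos: [0.2663, 0.4419, 0.2982]
tool_rot: [-0.0, 0.122, 0.993, -0.0]
contact_force: [1.0, 0.9, 0.4]
gripper_width: 0.548
grasp_force: 0.0
```

Call:
move_arm(
  increments=[-30,-26,0,0,0.55,-30,-26,0,0,0.55,-30,-26,0,0,0.55,-30,-26,0,0,0.55,-30,-26,0,0,0.55,-30,-26,0,0,0.55,-30,-26,0,0,0.55,-30,-26,0,0,0.55],
)

```text
time: 1.43
tool_pos: [0.4486, 0.1816, 0.2984]
tool_rot: [-0.0, 0.123, 0.992, 0.0]
contact_force: [0.9, 0.7, 0.1]
gripper_width: 0.551
grasp_force: 0.0
```

Call:
move_arm(
  increments=[0,0,0,0.12,0.55,0,0,0,0.12,0.55,0,0,0,0.12,0.55,0,0,0,0.12,0.55,0,0,0,0.12,0.55,0,0,0,0.12,0.55,0,0,0,0.12,0.55,0,0,0,0.12,0.55],
)

```text
time: 2.1
tool_pos: [0.4478, 0.1834, 0.2982]
tool_rot: [-0.0, 0.569, 0.822, -0.0]
contact_force: [0.4, 0.5, -0.1]
gripper_width: 0.55
grasp_force: 0.0
```

Call:
move_arm(
  increments=[0,0,0,0.08,0.55,0,0,0,0.07,0.55,-38,16,0,0,0.55,-38,16,0,0,0.55,-38,16,0,0,0.55,-38,16,0,0,0.55,-38,16,0,0,0.55,-38,16,0,0,0.55],
)

```text
time: 2.77
tool_pos: [0.5911, -0.0206, 0.2982]
tool_rot: [-0.0, 0.627, 0.779, -0.0]
contact_force: [0.6, 0.4, -0.2]
gripper_width: 0.549
grasp_force: 0.0
```

Call:
move_arm(
  increments=[-38,16,0,0,0.55,0,0,20,0,0.55,0,0,0,0,0.55],
)

```text
time: 3.02
tool_pos: [0.6132, -0.0542, 0.2738]
tool_rot: [-0.003, 0.628, 0.778, -0.002]
contact_force: [-0.2, 0.8, -0.7]
gripper_width: 0.546
grasp_force: 0.0
```

```bash
python3 - <<'E'
from h import *
for n in('side','top'):
    f=grab(n,n+'1'); print(n,redc(f))
s=manip.state(); print(s['tool_pos'],s['tool_rot'])
a=load('side1')['image'][120:270,220:420]; b=load('top1')['image'][120:270,230:430]
cv2.imwrite('pics/p1.png',cv2.resize(np.hstack([a,b]),None,fx=2,fy=2,interpolation=cv2.INTER_CUBIC))
E
```

```text
side [([317, 200, 6, 11, 54], [319.2, 204.8])]
top [([331, 200, 7, 6, 26], [333.7, 203.1])]
[ 0.61332141 -0.05222354  0.27709657] [-1.75824113e-03  6.27208909e-01  7.78848736e-01 -7.34252783e-04]
```

View pics/p1.png

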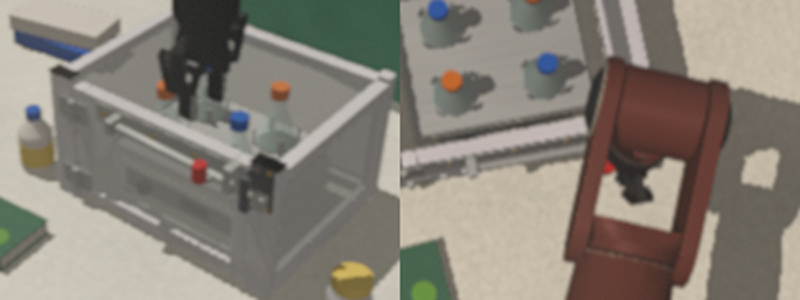

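```bash
python3 - <<'E'
from h import *
a,b=load('side1'),load('top1'); p=manip.state()['tool_pos']
print(tri([ray(a,319.2,204.8),ray(b,333.6,202.7)]))
y=np.array([.978,.208,0])
for q in (p,p+y*.023,p-y*.023,p-y*.037,p+y*.037): print(((proj(a,q)-[220,120])*2).round(), ((proj(b,q)-[230,120])*2+[400,0]).round())
E
```

```text
[ 0.6139692  -0.05312411  0.20929934]
[200. 123.] [613. 159.]
[211. 115.] [609. 141.]
[188. 132.] [616. 178.]
[180. 137.] [619. 189.]
[218. 110.] [606. 130.]
```

Call:
move_arm(
  increments=[0,0,20,0,0.55,0,0,18,0,0.55,0,0,0,0,0.55],
)

```text
time: 3.37
tool_pos: [0.6121, -0.0508, 0.2377]
tool_rot: [-0.002, 0.626, 0.779, -0.001]
contact_force: [0.3, 0.0, -0.3]
gripper_width: 0.552
grasp_force: 0.0
```

```bash
python3 - <<'E'
from h import *
f=grab('side','side2'); p=manip.state()['tool_pos']; print(p); im=f['image'].copy()
y=np.array([.978,.208,0])
c=im[150:230,270:370]; c=cv2.resize(c,None,fx=7,fy=7,interpolation=cv2.INTER_CUBIC)
c=np.clip(c.astype(float)*1.8,0,255).astype('uint8')
for q in (p,p+y*.023,p-y*.023,np.array([.614,-.053,.209])): cv2.circle(c,tuple(int(v) for v in (proj(f,q)-[270,150])*7),4,(0,255,0),-1)
cv2.imwrite('pics/p2.png',c)
E
```

```text
[ 0.6128273  -0.05105247  0.23952544]
```

View pics/p2.png

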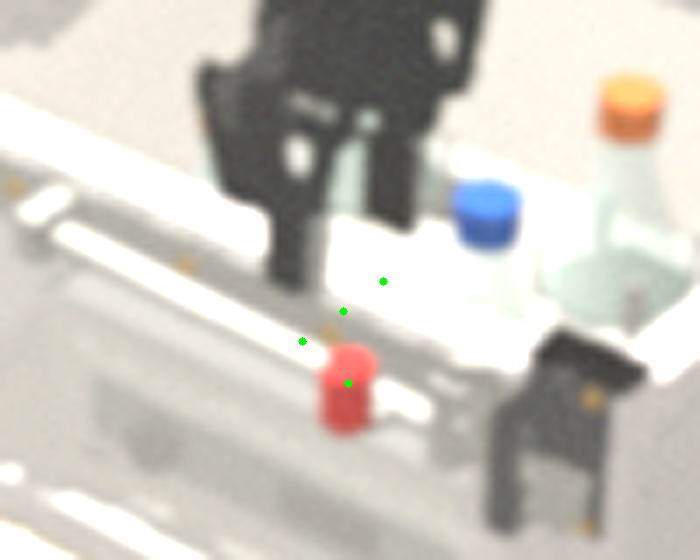

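```bash
python3 - <<'E'
from h import *
f=load('side2'); g=load('side0'); p=manip.state()['tool_pos']
d=cv2.absdiff(f['image'],g['image'])[150:230,270:370]*3.0
c=np.clip(np.hstack([d,f['image'][150:230,270:370]*1.1]),0,255).astype('uint8')
c=cv2.resize(c,None,fx=4,fy=4,interpolation=cv2.INTER_CUBIC)
y=np.array([.978,.208,0])
for q in (p,p+y*.023,p-y*.023): cv2.circle(c,tuple(int(v) for v in (proj(f,q)-[270,150])*4),2,(0,255,0),-1)
cv2.imwrite('pics/p3.png',c)
E
```

```text
(no output)
```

View pics/p3.png

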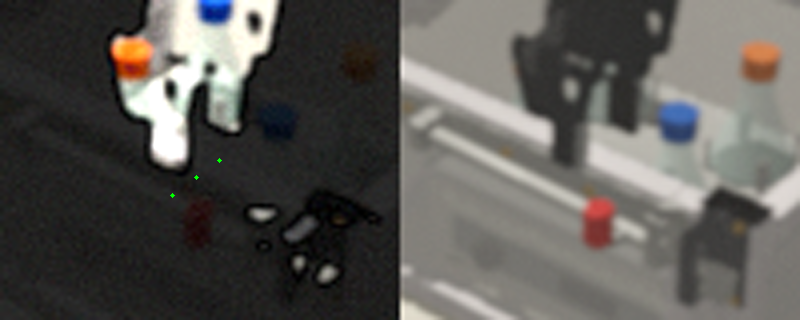

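Call:
move_arm(
  increments=[0,0,0,0,0,0,0,0,0,0,0,0,0,0,0,0,0,0,0,0,0,0,0,0,0,0,0,0,0,0],
)

```text
time: 3.92
tool_pos: [0.6145, -0.0526, 0.2413]
tool_rot: [0.0, 0.627, 0.779, 0.0]
contact_force: [0.1, 1.1, -0.1]
gripper_width: 0.001
grasp_force: 0.0
```

```bash
python3 - <<'E'
from h import *
f=grab('side','side3'); t=grab('top','top3'); s=manip.state(); p=s['tool_pos']; print(p,s['gripper_width'])
for n,i,q in(('side0','side2',0),('side0','side3',f)):
    A=load(n)['image'];B=load(i)['image']
    m=(cv2.absdiff(A,B).max(2)>25).astype('uint8')
    k,l,st,c=cv2.connectedComponentsWithStats(m[100:260,240:380])
    for j in range(1,k):
        if st[j,4]>300:
            ys,xs=np.where(l==j); b=ys.max(); 
            for r in range(b-14,b+1,2): x=xs[ys==r]; print(i,r+100,x.min()+240,x.max()+240,len(x))
print('pred',proj(f,p),proj(t,p))
A=load('top0')['image'][170:240,300:380];B=t['image'][170:240,300:380]
z=np.hstack([f['image'][150:220,280:360],B]);cv2.imwrite('pics/p4.png',cv2.resize(z,None,fx=5,fy=5,interpolation=cv2.INTER_CUBIC))
E
```

```text
[ 0.61432355 -0.05259054  0.24095299] 0.0030119164775248334
side2 177 302 329 23
side2 179 305 328 19
side2 181 308 329 14
side2 183 308 316 9
side2 185 308 316 9
side2 187 308 316 9
side2 189 308 316 9
side2 191 311 314 4
side3 173 308 326 19
side3 175 313 324 12
side3 177 315 321 7
side3 179 315 321 7
side3 181 315 323 9
side3 183 315 325 11
side3 185 315 325 11
side3 187 318 322 5
pred [320.01066533 194.00865224] [334.60029077 201.33891543]
```

View pics/p4.png

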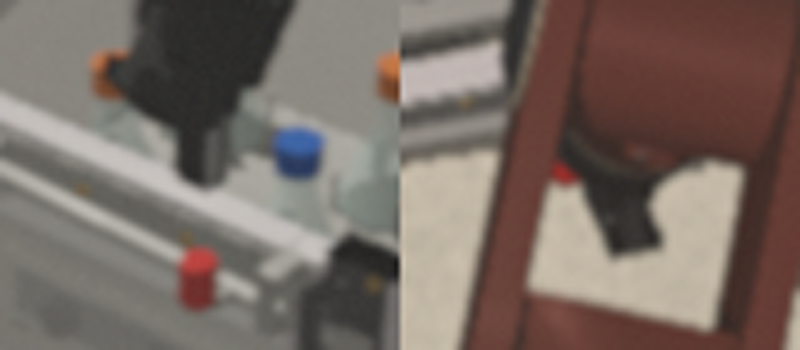

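```bash
python3 - <<'E'
from h import *
f,t=load('side3'),load('top3'); K=np.array([.614,-.053])
def both(us,ut):
    r=[ray(f,*us),ray(t,*ut)]; P=tri(r); print(P, proj(f,P)-us, proj(t,P)-ut)
both((303,165),(347,218)); both((319.2,204.8),(333.6,202.7))
p=manip.state()['tool_pos']
for dz in (0,.01,.02,.03,.1,.15): print(dz,proj(f,p+[0,0,dz]),proj(t,p+[0,0,dz]))
x=np.array([-.208,.978,0])
for dx in(-.03,.03): print(dx,proj(f,p+x*dx),proj(f,p+dx*np.array([.978,.208,0])))
E
```

```text
[ 0.55700126 -0.06491099  0.35273621] [ 1.96821071 -0.40293943] [-1.07851638  1.59679342]
[ 0.6139692  -0.05312411  0.20929934] [ 0.56189336 -0.1125136 ] [-0.30892872  0.44597037]
0 [320.01066533 194.00865224] [334.60029077 201.33891543]
0.01 [320.10145679 190.61200522] [335.09437484 200.79505568]
0.02 [320.19319898 187.17979013] [335.59626276 200.2426059 ]
0.03 [320.28590691 183.71144536] [336.1061409  199.68136095]
0.1 [320.96323294 158.37164688] [339.9159876 195.4876976]
0.15 [321.47965433 139.05153599] [342.92470498 192.17587202]
-0.03 [330.07960313 198.6013445 ] [312.3404939  199.70774029]
0.03 [310.22394016 189.54468415] [327.44038282 188.48822618]
```

```bash
python3 - <<'E'
from h import *
f=load('side0'); p=np.array([.152,.606,.208])
y=np.array([.244,.970,0]);
for s in (-1,1):
  for d in (0,.013,.033): print(s,d,proj(f,p+s*y*.0425+[0,0,d]),proj(f,p+s*y*.057+[0,0,d]))
c=f['image'][110:170,10:90]; cv2.imwrite('pics/p5.png',cv2.resize(np.clip(c*1.3,0,255).astype('uint8'),None,fx=8,fy=8,interpolation=cv2.INTER_CUBIC))
E
```

```text
-1 0 [ 49.92586903 166.36255488] [ 50.0287347  168.85197408]
-1 0.013 [ 48.46603228 162.4347559 ] [ 48.55742647 164.9062007 ]
-1 0.033 [ 46.18689283 156.3025623 ] [ 46.26009793 158.74519541]
1 0 [ 49.35506302 152.54866095] [ 49.26284965 150.31703459]
1 0.013 [ 47.95903973 148.72486771] [ 47.87716045 146.5107213 ]
1 0.033 [ 45.78099804 142.75907826] [ 45.71547735 140.57285076]
```

View pics/p5.png

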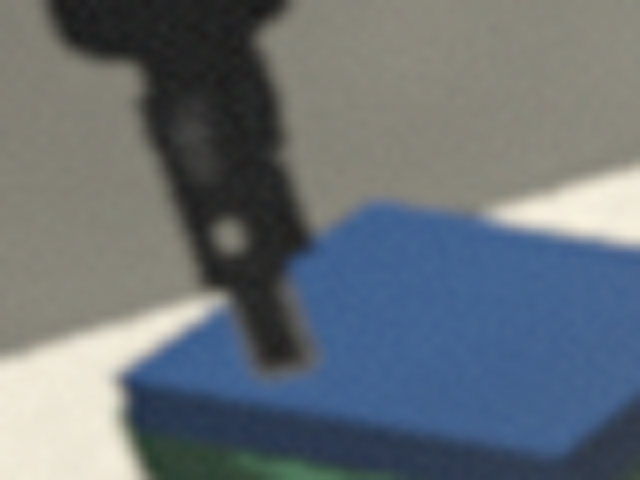

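Call:
move_arm(
  increments=[0,0,0,0,0.5,0,0,0,0,0.5,0,0,0,0,0.5,0,0,0,0,0.5,0,0,10,0,0.5,0,0,10,0,0.5,0,0,10,0,0.5],
)

```text
time: 4.6
tool_pos: [0.614, -0.0525, 0.2093]
tool_rot: [-0.0, 0.627, 0.779, -0.0]
contact_force: [-0.5, 0.1, -0.7]
gripper_width: 0.499
grasp_force: 0.0
```

Call:
move_arm(
  increments=[0,0,6,0,0.5,0,0,6,0,0.5,0,0,6,0,0.5,0,0,6,0,0.5,0,0,0,0,0.5],
)

```text
time: 5.02
tool_pos: [0.6135, -0.0524, 0.185]
tool_rot: [-0.001, 0.627, 0.779, -0.001]
contact_force: [0.6, 0.3, -1.4]
gripper_width: 0.498
grasp_force: 0.0
```

```bash
python3 - <<'E'
from h import *
f=grab('side','side4'); print(manip.state()['tool_pos'],manip.state()['contact_force'],redc(f))
c=np.vstack([f['image'][150:240,270:370]]);cv2.imwrite('pics/p6.png',cv2.resize(np.clip(c*1.4,0,255).astype('uint8'),None,fx=6,fy=6,interpolation=cv2.INTER_CUBIC))
E
```

```text
[ 0.6138379  -0.0524327   0.18585888] [-0.47118022 -0.34898423 -0.35935396] [([318, 200, 5, 11, 38], [320.0, 204.4])]
```

View pics/p6.png

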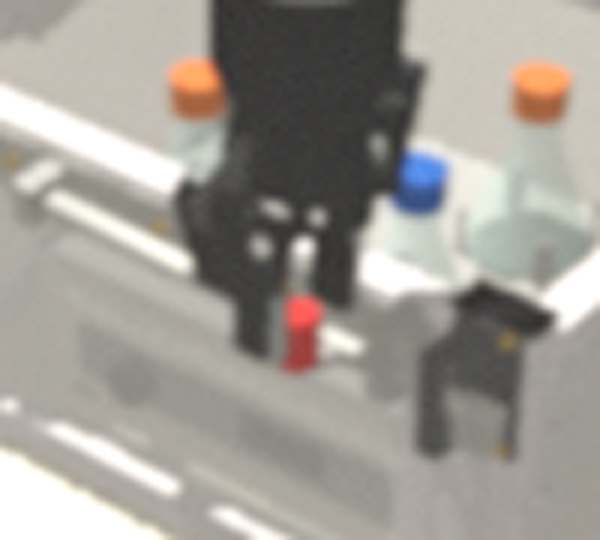

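Call:
move_arm(
  increments=[0,0,6,0,0.5,0,0,0,0,0.0,0,0,0,0,0.0,0,0,0,0,0.0,0,0,0,0,0.0,0,0,0,0,0.0],
)

```text
time: 5.57
tool_pos: [0.6143, -0.0525, 0.1809]
tool_rot: [0.0, 0.627, 0.779, 0.0]
contact_force: [-0.4, 0.1, -0.0]
gripper_width: 0.199
grasp_force: 58.6
```

```bash
python3 - <<'E'
from h import *
f=grab('side','side5'); s=manip.state(); print(s['tool_pos'],s['contact_force'],s['ft_torque'],s['gripper_width'],s['grasp_force'],redc(f))
E
```

```text
[ 0.61431809 -0.05252331  0.18095235] [0.01416589 0.75148027 0.49238556] [0.03287379 0.0029565  0.01042844] 0.20134028768821913 58.62714232876897 []
```

Call:
move_arm(
  increments=[0,0,-3,0,0.0,0,0,-3,0,0.0,0,0,-3,0,0.0,0,0,0,0,0.0,0,0,0,0,0.0],
)

```text
time: 6.03
tool_pos: [0.6142, -0.0524, 0.1898]
tool_rot: [-0.0, 0.627, 0.779, -0.0]
contact_force: [0.0, 1.1, -2.5]
gripper_width: 0.199
grasp_force: 58.7
```

```bash
python3 - <<'E'
from h import *
s=manip.state(); print(s['tool_pos'],s['contact_force'],s['ft_torque'],s['gripper_width'],s['grasp_force'])
E
```

```text
[ 0.61423805 -0.05241335  0.18980133] [ 0.03716543  1.0891865  -2.5442369 ] [ 0.08882172 -0.02150013 -0.01272878] 0.19904604620707428 58.65716529049678
```

Call:
move_arm(
  increments=[5,0,0,0,0.0,6,0,0,0,0.0,6,0,0,0,0.0,6,0,0,0,0.0,0,0,0,0,0.0],
)

```text
time: 6.45
tool_pos: [0.6091, -0.0287, 0.1898]
tool_rot: [-0.0, 0.627, 0.779, 0.0]
contact_force: [-0.2, 1.2, -3.5]
gripper_width: 0.204
grasp_force: 58.6
```

Call:
move_arm(
  increments=[6,0,0,0,0.0,6,0,0,0,0.0,6,0,0,0,0.0,1,0,0,0,0.0,0,0,0,0,0.0,0,0,0,0,0.0],
)

```text
time: 6.95
tool_pos: [0.6051, -0.0105, 0.1895]
tool_rot: [-0.001, 0.627, 0.779, 0.001]
contact_force: [-0.2, 1.5, -4.3]
gripper_width: 0.201
grasp_force: 58.6
```

Call:
move_arm(
  increments=[0.8,-3.3,0,0.015,0.0,1.6,-6.6,0,0.03,0.0,1.6,-6.6,0,0.03,0.0,1.6,-6.6,0,0.03,0.0,0,0,0,0,0.0],
)

```text
time: 7.37
tool_pos: [0.581, -0.0094, 0.1898]
tool_rot: [-0.0, 0.668, 0.745, 0.001]
contact_force: [0.8, 1.5, -3.2]
gripper_width: 0.204
grasp_force: 58.8
```

```bash
python3 - <<'E'
from h import *
f=grab('side','side6'); s=manip.state(); print(s['tool_pos'],s['contact_force'],s['gripper_width'],s['grasp_force'],redc(f))
c=f['image'][140:260,240:380];cv2.imwrite('pics/p7.png',cv2.resize(np.clip(c*1.3,0,255).astype('uint8'),None,fx=5,fy=5,interpolation=cv2.INTER_CUBIC))
E
```

```text
[ 0.58163581 -0.00955526  0.18987254] [ 3.09638177  2.66380588 -3.62871222] 0.19944250279222112 58.78162710680044 []
```

View pics/p7.png

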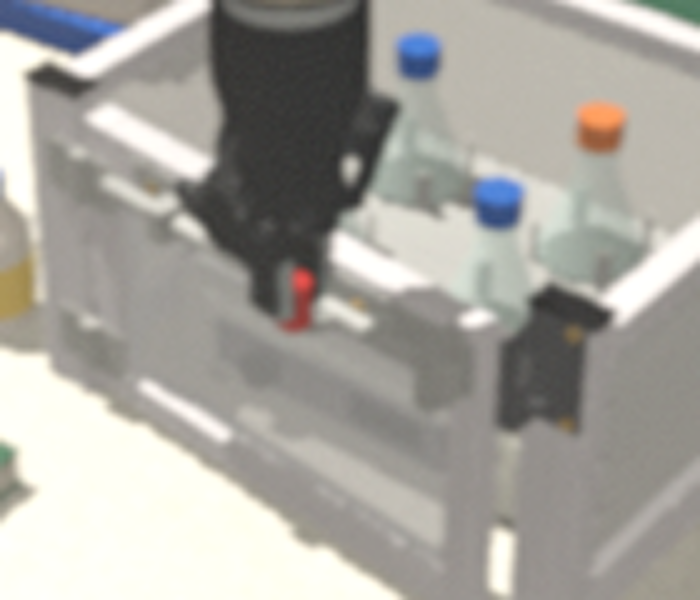

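The picture shows the knob held at about (298,300) in the crop, the nose out of the keeper at about (545,370), and the gate's free edge at (490,400) standing open from the post. I keep opening along the arc.

Call:
move_arm(
  increments=[1.6,-6.6,0,0.03,0.0,1.6,-6.6,0,0.03,0.0,1.6,-6.6,0,0.03,0.0,1.6,-6.6,0,0.03,0.0,1.6,-6.6,0,0.03,0.0,1.6,-6.6,0,0.03,0.0,1.6,-6.6,0,0.03,0.0,0.8,-3.3,0,0.015,0.0],
)

```text
time: 8.08
tool_pos: [0.5327, 0.0015, 0.1903]
tool_rot: [0.001, 0.747, 0.665, 0.001]
contact_force: [4.8, 1.6, -2.7]
gripper_width: 0.202
grasp_force: 58.8
```

Call:
move_arm(
  increments=[0,0,0,0,0.0,0,0,0,0,0.0,0,0,0,0,0.0,0,0,0,0,0.0,0,0,0,0,0.0,0,0,0,0,0.0],
)

```text
time: 8.58
tool_pos: [0.5324, 0.0013, 0.1898]
tool_rot: [0.0, 0.747, 0.665, 0.0]
contact_force: [4.8, 0.8, -3.0]
gripper_width: 0.2
grasp_force: 58.9
```

```bash
python3 - <<'E'
from h import *
f=grab('side','side7');t=grab('top','top7'); s=manip.state(); print(s['tool_pos'],s['contact_force'],s['gripper_width'],s['grasp_force'],redc(f))
K0=np.array([.6051,-.0105]);a=np.radians(12.3);R=np.array([[np.cos(a),-np.sin(a)],[np.sin(a),np.cos(a)]])
for dr in(.043,.048):
    H=K0-R@np.array([-.05,-.265+dr]); v=R.T@(np.array(s['tool_pos'])[:2]-H)
    # v = Rot(-th) @ (-.05, -L)
    L=np.sqrt(v@v-.05**2); th=np.arctan2(-L,-.05)-np.arctan2(v[1],v[0]); print('theta',th,'bolt',.265-L)
    for w in(0,th):
        e=H+R@(.3*np.array([-np.sin(w),-np.cos(w)])); print(proj(f,np.r_[e,.205])-[240,130])
c=f['image'][130:270,240:380];cv2.imwrite('pics/p8.png',cv2.resize(np.clip(c*1.3,0,255).astype('uint8'),None,fx=4,fy=4,interpolation=cv2.INTER_CUBIC))
E
```

```text
[0.53224285 0.00130822 0.18982461] [ 4.52367778  1.43173509 -3.73381082] 0.20115695912303638 58.8581773416081 [([279, 199, 5, 11, 42], [281.4, 203.9])]
theta 0.3259444877832931 bolt 0.04232357633248218
[103.10269016  71.79033076]
[74.42863745 88.0396794 ]
theta 0.33328432993494994 bolt 0.046687450542275355
[104.77378676  72.53872213]
[75.33094504 89.16947612]
```

View pics/p8.png

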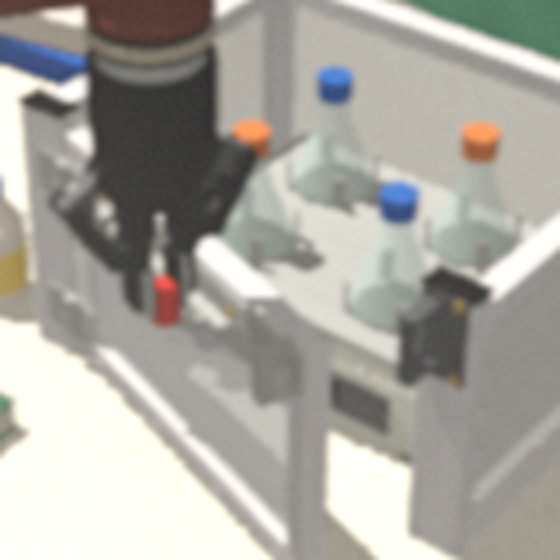

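The gate's free edge is at about (300,320) in the crop. My arc model predicts (300,353), so the gate stands at about 0.33 rad with the knob still gripped, and the spring force is steady at about 4.5 N.

```bash
python3 -c "
from h import *
print(manip.job_done())"
```

```text
the job is handed in; nothing more can be done
None
```

I lifted the bolt over the lip and drew it back about 43 mm. The gate stands about 0.33 rad (10 cm) open, still held by the knob, and I handed the job in at about 9 s; no verdict came back.

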